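# Snap the spice jars home in the clip rail

### The job

Get all three spice jars snapped fully home in the white clip rail, one to a bay, with their caps all pointing the same way as the jar that is already in. One jar is only lying on top of its clip and still has to be pressed down until it snaps in; the third is inside the wooden box, whose lid must be slid open, and belongs in the empty bay with the green dot. Do not knock over or shift the pepper mill, the salt shaker or the potted cactus at the right, and let go of everything at the end.

Things in the scene. Friction and masses are not known exactly. Their poses are not given: they have to be found in the camera images.
- rail: white clip rail, screwed down: base plate 226 x 92 mm, 6 mm thick, origin under its centre. Three bays, 75 mm apart along its own x; jars lie along its own y, caps to +y, their centres at the bay points. In a bay fingers can pass down beside the jar within 19 mm of its mid length, to 11 mm over the worktop
- bay0 (a point): point on the axis of a seated jar, at its mid length, in the bay at the rail's -x end, 34 mm above the worktop; axes as the rail's. Each bay has two grey spring jaws, at its -x and +x side, each of two prongs 8 mm wide at y = -23 and +23 mm from this point, 52 mm high over the worktop, with rounded lips that close over the jar
- bay1 (a point): the same for the middle bay. A jar is pressed straight down between the lips: unpressed it rests on them with its axis 28 to 30 mm above its seated height; the force grows to about 8 to 15 N some 16 to 25 mm above home, then falls, and over the last 5 to 10 mm the lips pull the jar down onto ribs (hard stop)
- bay2 (a point): the same for the bay at the rail's +x end
- jar_seated: spice jar, dark brown cap and brown label, already seated in one of the bays. All three jars are alike: round, body 42 mm across, cap 43 mm, 96 mm long, lying on the side; origin at the centre of the underside, own z along the jar towards the cap (its last 21 mm); about 0.11 kg
- seated_mid (a point): centre of that jar, on its axis 48 mm from the underside, axes as the jar's
- jar_loose: spice jar with brown cap and pale yellow label, lying on the lips of its clip, in one of the bays, not pressed in; cap the right way round. Size and axes as jar_seated
- loose_mid (a point): centre of that jar, on its axis, 48 mm from the underside
- jar_boxed: spice jar with black cap and green label, lying in the wooden box along the box's x, cap to the box's +x, its axis 27 mm above the worktop. Size and axes as jar_seated
- boxed_mid (a point): centre of that jar, on its axis, 48 mm from the underside
- spice_box: wooden box, fixed, 114 (x) x 130 (y) x 62 mm high, walls and floor 5 mm; origin under its centre. Inside 104 x 120 mm; the jar lies in the middle on small ribs (at x = -22 and +22 mm, up to 10 mm above the worktop; bare floor at 5 mm between them), 38 mm free at each side of it
- lid (a joint): travel of the box's sliding lid in m: 0 shut, 0.122 fully open (stop). It slides level towards the box's own -y, stays where it is left, needs about 2 N, and cannot come off
- lid_grip (a point): point on the lid's dark wooden ridge to grip: the ridge is 60 mm long (box x), 10 mm thick (box y), stands 23 mm above the lid, from 58 to 81 mm above the worktop; the point is 9 mm below its top
- mill: pepper mill, wood with black head, standing, 53 mm across, 209 mm high; bystander, origin under its centre
- shaker: salt shaker, standing, 44 mm across, 90 mm high; bystander, origin under its centre
- plant: small round cactus in a terracotta pot, 63 mm across, 105 mm high; bystander, origin under its centre
- dot (a point): centre of the green dot, 22 mm across, stuck flat on the base plate in the middle of the empty bay (within 3 mm)

How it is judged:
By the outcome, as a careful person would: the job done as asked, in the order asked, and still so for the second after the job is handed in, with the robot touching nothing.
It also fails if it takes over 64 s, if anything falls off the work surface, if the arm or the gripper's body presses on something with over 40 N, if the wrist force passes 120 N, or if a joint passes its speed limit or range.

### The arm

A 6-joint arm with a two-finger parallel gripper is mounted at the origin on a cart in front of the work surface, level with it; the furniture and walls round the work are solid. World frame = base frame: x ahead of the robot, y to its left, z up, the work surface at z = 0. Lengths are in mm, angles in rad, forces in N, time in s.
With the tool pointing down it reaches from about 350 to 975 mm from the base axis. Payload 7.1 kg.
Tool frame: the origin (TCP) lies at the very end of the fingers, on their centre line; the grasp point (between the pads) lies 19 mm behind it; x points along the fingers, z is the direction in which the jaws open and shut, and the axes are right-handed (so a half turn about x gives the same grasp; the last joint's range is limited). The gripper opens to 88 mm and grips with 3 to 60 N. Pads are 20 mm wide; open, the fingers measure 115 mm over their backs; the gripper's body (75 mm by 178 mm) begins 61 mm behind the grasp point.
Start: joints at [-1.197, 0.423, 1.63, -0, 1.089, -0.019], TCP at [239.251, -577.377, 222.675] pointing down, gripper open.
Joint ranges: [-3, 3], [-0.9, 2.11], [0.09, 2.58], [-1.31, 4.45], [0.11, 2.69], [-2.54, 2.54]. Speed limits (rad/s): [2.39, 2.39, 3.01, 3.14, 3.14, 3.14].

### API

Orientations are given as a rotation vector (axis times angle).
In Python, from workcell import * gives the robot as it stands.
- The arm moves only by the shell command python3 -m crank 'ROWS'. ROWS is JSON, a list of rows, each a list of 3 entries, a list of its own where there are three numbers: the shift along the tool's x, y, z in cm, then the turn, a rotation vector about the tool's x, y, z in degrees, then the finger opening in cm, from 0 to 8.78. In form: [[[dx, dy, dz], [rx, ry, rz], claw], ...]. A call has 1 to 5 rows; each row shifts and turns the commanded pose from where the row before left it, along the tool's axes as they then stand; what a row does not reach is not made up. A row lasts 1/8 s, in which the tool goes at most 62.5 mm and 10.7 degrees, less where a joint would pass 70% of its speed; a pose out of reach is approached as far as the arm can. A call with a gripper value outside its range is refused whole. The fingers move at their own pace and stop on an object; the grip force is fixed at half the most. Time passes only in rows, so rows that do not move let the fingers close. It gives the time, the measured TCP pose, the force and the opening at its end, in the units of the state.
- get_obs(): the state, without advancing time (a new reading comes with each control period).
- get_image(name): name is "scene" or "top"; returns a dict with "pixels" (480x640x3 uint8, red, green, blue), "mtx" (3x3 intrinsics, pixels), "view" (4x4, takes a point from world to camera coordinates). Camera axes: x right, y down, z forward; pixel columns grow to the right and rows downward; lengths in mm; the calibration is good to about 2 mm. A picture is of the moment at which its call begins. There is no depth.
- close_job(): hands the job in, once; it reports no verdict.
The state is a dict: "t": time; "qpos": joint angles; "qvel": joint speeds; "joint_torque": joint torques, N m; "ee_pos": TCP position; "orientation": TCP orientation; "ft_force": force on the tool from outside, world axes, zero at the start; "moment": the same for the moment, N m; "width": finger opening in mm.
Only numpy, scipy, OpenCV 4.12 (cv2) and the standard library are available. Lean on these libraries where they do the work, as an engineer would, in place of code of your own. Each camera call takes 0.05 s, during which the arm holds its last target.

## Working session

There is one attempt and no reset: what is moved stays moved. The work goes in short steps, Python scripts to look and compute and a shell command to move; the robot and the scene stay as the last step left them, time stands still between calls to the robot, and variables do not carry over. Pictures are saved under pics/ and viewed, and the job is handed in when it is done.

```bash
ls; mkdir -p pics
python3 - <<'E'
from workcell import *
import cv2
o=get_obs(); print(o)
for n in ("scene","top"):
    im=get_image(n); cv2.imwrite(f"pics/{n}0.png",im["pixels"][:,:,::-1]); print(n,im["mtx"],im["view"])
E
```

```text
pics
{'t': 0.0, 'qpos': array([-1.19699428e+00,  4.23881766e-01,  1.63063384e+00,  8.27572778e-06,
        1.08861605e+00, -1.89804832e-02]), 'qvel': array([-0.00042518, -0.00087281, -0.00058515, -0.00117322, -0.00081752,
        0.00101646]), 'joint_torque': array([-1.56973047e-04, -5.44625545e+01, -2.73665607e+01,  6.41538925e-02,
        2.29385012e-02, -1.16248566e-04]), 'ee_pos': array([ 239.0673059 , -576.89184014,  221.89821217]), 'orientation': array([ 0.91608769,  1.37108608, -0.91462928]), 'ft_force': array([-0.02220839,  1.164003  , -0.35247521]), 'moment': array([ 0.01346049, -0.04119342,  0.01344948]), 'width': 87.79529360356374}
scene [[594.60848522   0.         319.25888388]
 [  0.         594.60848522 238.83313439]
 [  0.           0.           1.        ]] [[-4.82365425e-01 -8.75965906e-01  2.70697855e-03  2.86916733e+02]
 [-5.66230023e-01  3.09443292e-01 -7.63955764e-01  3.61486559e+02]
 [ 6.68361547e-01 -3.70038619e-01 -6.45262941e-01  9.88886099e+02]
 [ 0.00000000e+00  0.00000000e+00  0.00000000e+00  1.00000000e+00]]
top [[481.40747203   0.         316.05473587]
 [  0.         481.40747203 239.89427676]
 [  0.           0.           1.        ]] [[-2.48277440e-02 -9.99676931e-01  5.44212128e-03  3.54189572e+01]
 [-9.96002025e-01  2.42684592e-02 -8.59709728e-02  5.23805876e+02]
 [ 8.58111263e-02 -7.55482912e-03 -9.96282779e-01  9.90734505e+02]
 [ 0.00000000e+00  0.00000000e+00  0.00000000e+00  1.00000000e+00]]
```

View pics/scene0.png

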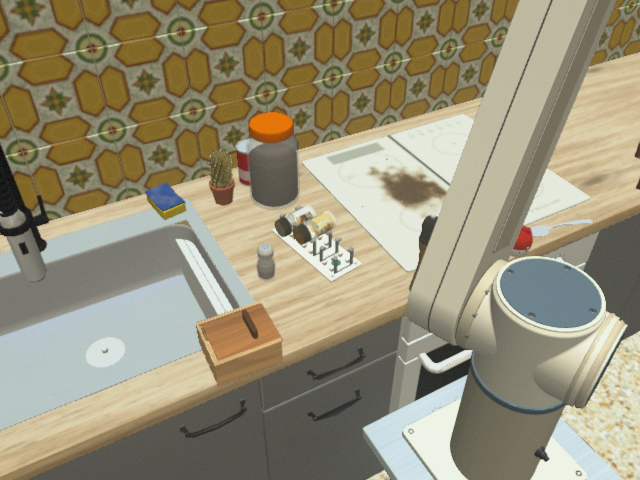

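View pics/top0.png

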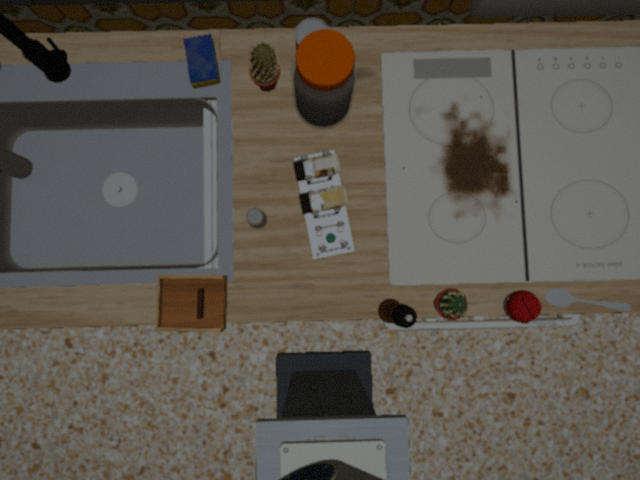

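Run:
```python
import cv2,numpy as np
s=cv2.imread("pics/scene0.png");t=cv2.imread("pics/top0.png")
a=cv2.resize(s[290:390,180:300],None,fx=5,fy=5,interpolation=cv2.INTER_CUBIC);cv2.imwrite("pics/c1.png",a)
a=cv2.resize(s[190:290,240:380],None,fx=5,fy=5,interpolation=cv2.INTER_CUBIC);cv2.imwrite("pics/c2.png",a)
a=cv2.resize(t[140:265,280:370],None,fx=4.5,fy=4.5,interpolation=cv2.INTER_CUBIC)
b=cv2.resize(t[265:340,150:240],None,fx=4.2,fy=4.2,interpolation=cv2.INTER_CUBIC)
c=np.zeros((565,800,3),np.uint8);c[:a.shape[0],:a.shape[1]]=a[:565];c[:b.shape[0],410:410+b.shape[1]]=b;cv2.imwrite("pics/c3.png",c)
```

```text
(no output)
```

View pics/c1.png

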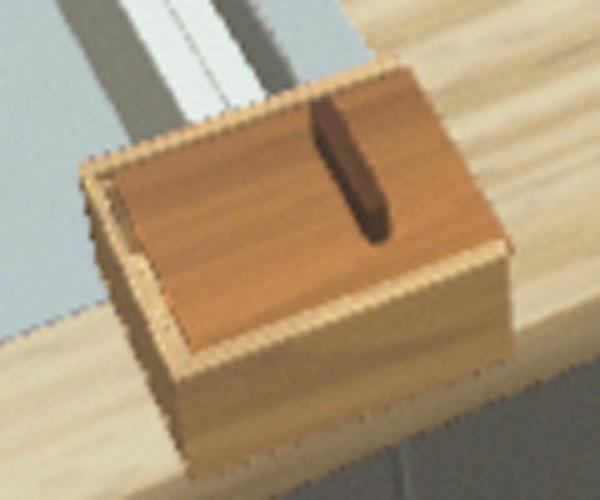

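View pics/c2.png

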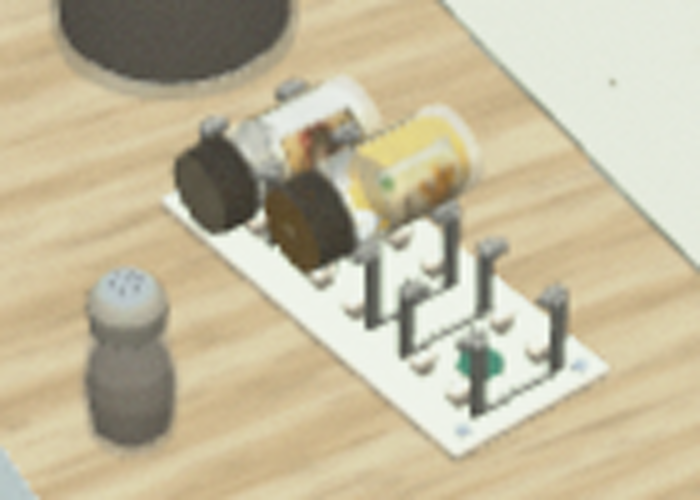

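View pics/c3.png

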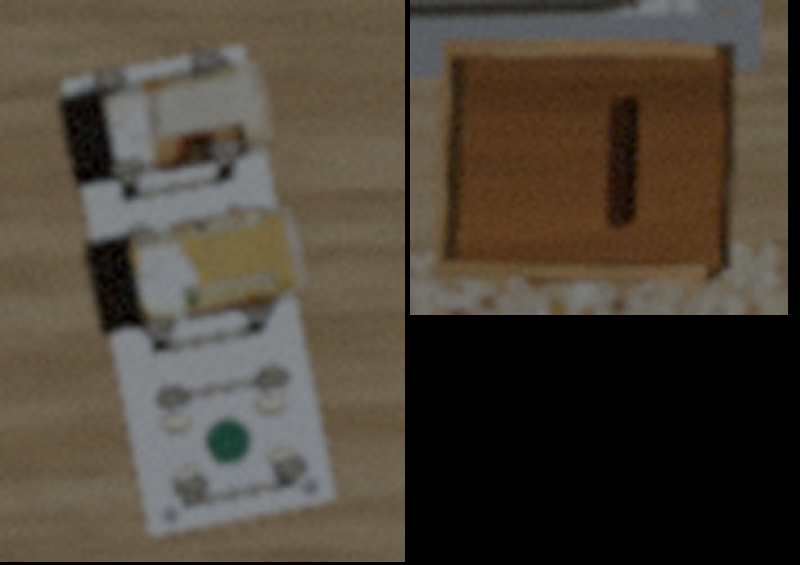

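```bash
cat > h.py <<'E'
import numpy as np,cv2
from scipy.spatial.transform import Rotation as R
from scipy.optimize import least_squares
def cams():
    from workcell import get_image
    return {n:get_image(n) for n in("scene","top")}
def ray(im,p):
    V=im["view"];d=V[:3,:3].T@np.linalg.solve(im["mtx"],[p[0],p[1],1.]);c=-V[:3,:3].T@V[:3,3];return c,d
def onz(im,p,z):
    c,d=ray(im,p);return c+d*(z-c[2])/d[2]
def proj(im,P):
    q=im["view"][:3,:3]@np.asarray(P,float)+im["view"][:3,3];q=im["mtx"]@q;return q[:2]/q[2]
def tri(ims,ps):
    A=[];b=[]
    for im,p in zip(ims,ps):
        c,d=ray(im,p);d/=np.linalg.norm(d);M=np.eye(3)-np.outer(d,d);A.append(M);b.append(M@c)
    x=np.linalg.lstsq(np.vstack(A),np.hstack(b),rcond=None)[0]
    return x
def blob(px,f,roi):
    u0,v0,u1,v1=roi;h=cv2.cvtColor(px[v0:v1,u0:u1],cv2.COLOR_RGB2HSV).astype(int)
    m=f(h[...,0],h[...,1],h[...,2]).astype(np.uint8)
    n,l,s,c=cv2.connectedComponentsWithStats(m);k=1+np.argmax(s[1:,4]);return c[k]+[u0,v0],s[k],(l==k).astype(np.uint8)
E
python3 - <<'E'
from h import *
I=cams();np.set_printoptions(precision=1,suppress=True)
S,T=I["scene"],I["top"]
# dot
for n,roi in(("scene",(300,240,360,280)),("top",(310,225,350,252))):
    c,s,_=blob(I[n]["pixels"],lambda h,s,v:(h>60)&(h<95)&(s>80),roi);print(n,"dot",c,s[4],onz(I[n],c,6))
# rail outline: white
for n,roi,z in(("top",(285,145,365,262),6),("scene",(270,200,370,285),6)):
    px=I[n]["pixels"];u0,v0,u1,v1=roi
    h=cv2.cvtColor(px[v0:v1,u0:u1],cv2.COLOR_RGB2HSV)
    print(n, h[v1-v0-12 if n=="top" else 60,::6].tolist())
# colours at box
px=T["pixels"];print(px[300,150:240:3].tolist());print(px[268:336:2,180].tolist())
# top pixels of the ridge
for n,roi in(("top",(185,280,215,325)),("scene",(235,300,265,345))):
    c,s,m=blob(I[n]["pixels"],lambda h,s,v:(v<(60 if n=="top" else 105)),roi);print(n,"ridge",c,s)
E
```

```text
scene dot [338.5 262.5] 8 [528.7 -13.2   6. ]
top dot [330.3 237.6] 53 [530.   -8.2   6. ]
top [[19, 63, 109], [19, 66, 109], [17, 62, 111], [18, 67, 111], [17, 65, 113], [102, 18, 138], [170, 9, 84], [60, 2, 104], [108, 10, 122], [105, 15, 138], [108, 22, 138], [116, 13, 133], [20, 70, 106], [17, 75, 105]]
scene [[21, 33, 131], [19, 75, 210], [22, 59, 216], [22, 57, 220], [23, 58, 219], [20, 73, 205], [18, 42, 186], [45, 10, 243], [44, 12, 239], [54, 11, 229], [47, 10, 241], [47, 18, 100], [45, 10, 243], [20, 35, 170], [42, 10, 243], [23, 58, 219], [23, 57, 219]]
[[106, 93, 73], [110, 98, 79], [106, 91, 69], [62, 47, 27], [71, 47, 26], [86, 57, 25], [85, 56, 27], [88, 56, 29], [85, 53, 23], [87, 54, 28], [89, 57, 31], [87, 55, 28], [90, 59, 35], [87, 58, 28], [90, 59, 33], [89, 58, 35], [43, 21, 15], [26, 7, 0], [64, 36, 7], [84, 55, 27], [85, 51, 22], [84, 51, 26], [87, 56, 30], [87, 58, 32], [78, 47, 21], [55, 39, 24], [104, 91, 75], [104, 91, 71], [100, 88, 68], [102, 90, 69]]
[[68, 69, 68], [93, 95, 100], [92, 95, 101], [102, 94, 83], [109, 91, 64], [92, 73, 50], [80, 54, 21], [81, 51, 24], [80, 55, 32], [72, 46, 28], [73, 47, 16], [76, 48, 28], [83, 49, 27], [84, 52, 16], [86, 57, 32], [86, 56, 35], [89, 57, 31], [85, 54, 25], [82, 52, 21], [85, 57, 35], [89, 56, 31], [86, 53, 29], [88, 56, 27], [89, 59, 27], [93, 60, 29], [94, 62, 32], [96, 63, 32], [91, 60, 35], [83, 52, 31], [84, 55, 24], [98, 73, 51], [106, 85, 60], [90, 69, 44], [104, 94, 78]]
top ridge [200.2 303.1] [ 12   8   8  31 202]
scene ridge [249.5 324.5] [  7  10  16  29 166]
```

```bash
cat >> h.py <<'E'
def edge(img,a,b,ch,half=5,n=25,step=.25):
    """points of strongest gradient across segment a-b; returns line fit pts"""
    a=np.array(a,float);b=np.array(b,float);t=(b-a)/np.linalg.norm(b-a);nn=np.array([-t[1],t[0]])
    g=cv2.GaussianBlur(img.astype(np.float32),(0,0),.8);out=[]
    for k in np.linspace(.06,.94,n):
        p=a+(b-a)*k;o=np.arange(-half,half+.01,step);q=p+o[:,None]*nn
        pr=cv2.remap(g,q[:,0].astype(np.float32)[None],q[:,1].astype(np.float32)[None],cv2.INTER_LINEAR)[0]
        if pr.ndim>1: pr=pr[:,ch]
        d=np.abs(np.gradient(pr));i=d.argmax();w=d[max(0,i-4):i+5];out.append(p+nn*(o[max(0,i-4):i+5]@w/w.sum()))
    out=np.array(out,np.float32)
    vx,vy,x,y=cv2.fitLine(out,cv2.DIST_HUBER,0,.01,.01).ravel();return np.array([x,y]),np.array([vx,vy])
def isect(l,m):
    s=np.linalg.solve(np.c_[l[1],-m[1]],m[0]-l[0]);return l[0]+s[0]*l[1]
def quad(img,cs,ch,half=4,rng=None):
    L=[]
    for i in range(4):
        a,b=np.array(cs[i],float),np.array(cs[(i+1)%4],float)
        if rng and rng[i]: a,b=a+(b-a)*rng[i][0],a+(b-a)*rng[i][1]
        L.append(edge(img,a,b,ch,half))
    return np.array([isect(L[i-1],L[i]) for i in range(4)])
E
python3 - <<'E'
from h import *
I=cams();np.set_printoptions(precision=1,suppress=True)
def rep(name,n,cs,z,ch,rng=None,hsv=True):
    px=I[n]["pixels"];img=cv2.cvtColor(px,cv2.COLOR_RGB2HSV) if hsv else px
    q=quad(img,cs,ch,4,rng);P=np.array([onz(I[n],p,z) for p in q])
    print(name,n,q.tolist());print(P[:,:2].tolist(),"ctr",P.mean(0)[:2],"sides",np.linalg.norm(P-np.roll(P,-1,0),axis=1),"ang",[round(float(np.degrees(np.arctan2(*(P[(i+1)%4]-P[i])[1::-1]))),2) for i in range(4)])
# order: far-left, far-right, near-right, near-left
rep("rail","top",[(293.8,157.3),(334,150),(354,250.7),(313.3,258.9)],6,1,[None,(.55,1),None,(0,.35)])
rep("rail","scene",[(273,229.5),None or (310,205),(361,264),(331.5,281.5)],6,1,[(0,.1),(.7,1),None,None])
rep("box","top",[(157,276),(224.5,275.5),(222.5,329),(156,329.5)],62,0,None,False)
rep("box","scene",[(197,324),(260,303),(281.5,339),(216,366)],62,0,None,False)
E
```

```text
rail top [[292.0106506347656, 157.08743286132812], [334.2518310546875, 148.85147094726562], [355.0827331542969, 251.0830078125], [312.43865966796875, 259.4973449707031]]
[[707.5606776051721, 70.09724999016449], [723.6575037987191, -22.09949736480561], [499.9295680184776, -60.32967951219797], [484.1998150975624, 31.147383520863652]] ctr [603.8   4.7] sides [ 93.6 227.   92.8 226.7] ang [-80.1, -170.3, 99.76, 9.89]
rail scene [[271.1678161621094, 230.0408172607422], [302.3529052734375, 202.805908203125], [361.85028076171875, 263.7518615722656], [330.7702331542969, 281.1601257324219]]
[[706.3335810532578, 70.72599458133737], [767.3650171660124, -45.831632321594896], [499.8209555770201, -57.26913043269616], [484.7161165386573, 31.97669538960338]] ctr [614.6  -0.1] sides [131.6 267.8  90.5 225. ] ang [-62.36, -177.55, 99.61, 9.92]
box top [[159.6677703857422, 277.7710876464844], [226.88156127929688, 277.7102355957031], [225.65818786621094, 328.9754943847656], [157.35284423828125, 326.7342834472656]]
[[452.54766014027956, 338.1927823862556], [449.33224882031766, 203.5997024967888], [347.75663304254516, 206.93603095654535], [355.5974960964488, 342.4894608238407]] ctr [401.3 272.8] sides [134.6 101.6 135.8  97. ] ang [-91.37, 178.12, 86.69, -2.54]
box scene [[195.64395141601562, 324.5542297363281], [260.9925231933594, 302.2553405761719], [283.1779479980469, 339.8000793457031], [214.18035888671875, 365.84027099609375]]
[[455.9643403359954, 343.96654289149853], [449.55653883489776, 211.1963389876575], [342.8578495526913, 215.02752407222255], [348.0904129121823, 348.40747728352915]] ctr [399.1 279.6] sides [132.9 106.8 133.5 108. ] ang [-92.76, 177.94, 87.75, -2.36]
```

Run:
```python
from h import *
I=cams();np.set_printoptions(precision=1,suppress=True)
S,T=I["scene"],I["top"]
print(onz(T,(200.2,303.1),72),onz(S,(249.5,324.5),70))
x=tri([T,S],[(200.2,303.1),(249.5,324.5)]);print(x,proj(T,x),proj(S,x))
a=cv2.resize(S["pixels"][295:375,190:290,::-1],None,fx=8,fy=8,interpolation=cv2.INTER_CUBIC)[:600];cv2.imwrite("pics/d1.png",a)
a=cv2.resize(T["pixels"][268:338,150:236,::-1]*2,None,fx=8,fy=8,interpolation=cv2.INTER_CUBIC);cv2.imwrite("pics/d2.png",a)
```

```text
[400.5 254.9  72. ] [400.3 256.8  70. ]
[400.7 256.1  69.1] [199.9 303. ] [249.8 324.5]
```

View pics/d1.png

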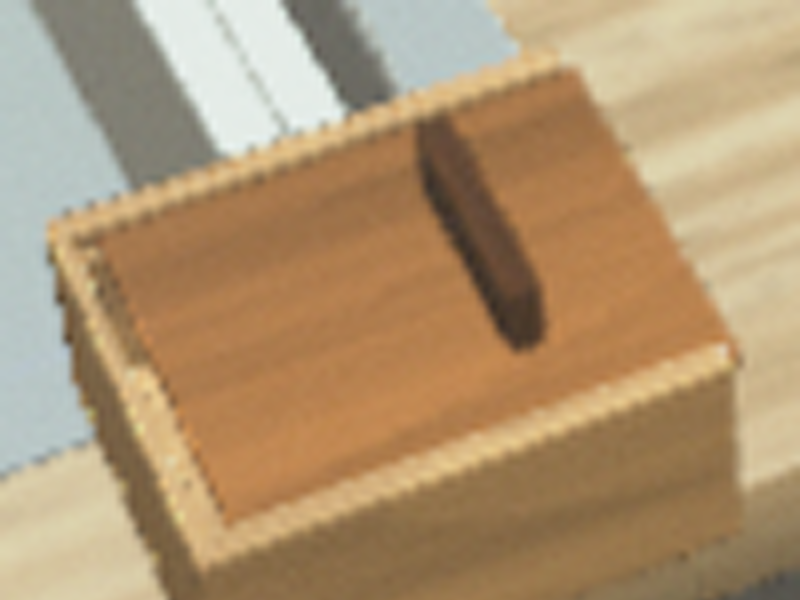

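View pics/d2.png

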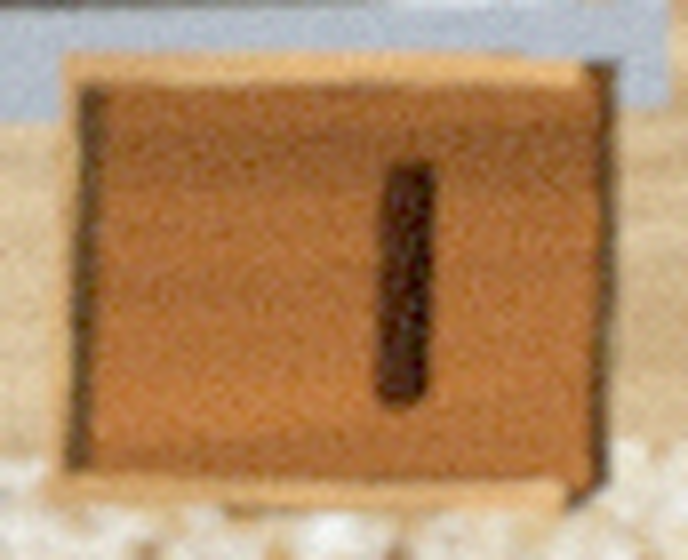

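```bash
cat >> h.py <<'E'
def state():
    from workcell import get_obs
    o=get_obs();M=R.from_rotvec(o["orientation"]).as_matrix()
    return o,M
def go(x,y,z,yaw):
    """report delta (tool axes, cm) and turn to target TCP x,y,z with jaw axis at yaw (deg, world), tool down"""
    o,M=state();zc=np.degrees(np.arctan2(M[1,2],M[0,2]))
    print("t %.2f"%o["t"],"pos",o["ee_pos"].round(1),"yaw %.1f"%zc,"w %.1f"%o["width"],"F",o["ft_force"].round(1),"q",o["qpos"].round(2))
    a=np.radians(yaw);Z=np.array([np.cos(a),np.sin(a),0]);X=np.array([0,0,-1.]);W=np.c_[X,np.cross(Z,X),Z]
    d=np.array([x,y,z])-o["ee_pos"]
    print("shift with current axes cm",(M.T@d/10).round(2),"with final axes",(W.T@d/10).round(2),"turn deg",np.degrees(R.from_matrix(M.T@W).as_rotvec()).round(1))
E
python3 -c "
from h import *
go(603.6,4.8,200,9.9);print(state()[1].round(3));go(603.6,4.8,200,189.9)"
```

```text
t 0.40 pos [ 239.2 -577.3  222.5] yaw -67.5 w 87.9 F [-0.8 -0.4 -0.7] q [-1.2   0.42  1.63  0.    1.09 -0.02]
shift with current axes cm [  2.26  55.94 -39.83] with final axes [ 2.25 51.08 45.9 ] turn deg [-77.4  -0.   -0. ]
[[-0.     0.924  0.383]
 [ 0.     0.383 -0.924]
 [-1.     0.    -0.   ]]
t 0.40 pos [ 239.2 -577.3  222.5] yaw -67.5 w 87.9 F [-0.8 -0.4 -0.7] q [-1.2   0.42  1.63  0.    1.09 -0.02]
shift with current axes cm [  2.26  55.94 -39.83] with final axes [  2.25 -51.08 -45.9 ] turn deg [102.6  -0.    0. ]
```

Run:
```python
from h import *
I=cams();T=I["top"];S=I["scene"]
a=cv2.resize(T["pixels"][145:225,285:360,::-1]*2,None,fx=8,fy=7.4,interpolation=cv2.INTER_CUBIC);cv2.imwrite("pics/e2.png",a)
for z,yy in((63,0),):
    c=np.array([603.6,4.8,z]);d=np.array([-np.sin(np.radians(9.9)),np.cos(np.radians(9.9)),0])
    for k in(48,-48,27,0): print(k,proj(T,c+d*k),proj(S,c+d*k))
```

```text
48 [300.76256964 203.83112392] [298.773717   235.41444703]
-48 [346.99814166 194.71403341] [331.89100369 218.80687056]
27 [310.89379656 201.83336962] [306.21296741 231.68382981]
0 [323.90549488 199.26762152] [315.61465588 226.96909392]
```

View pics/e2.png

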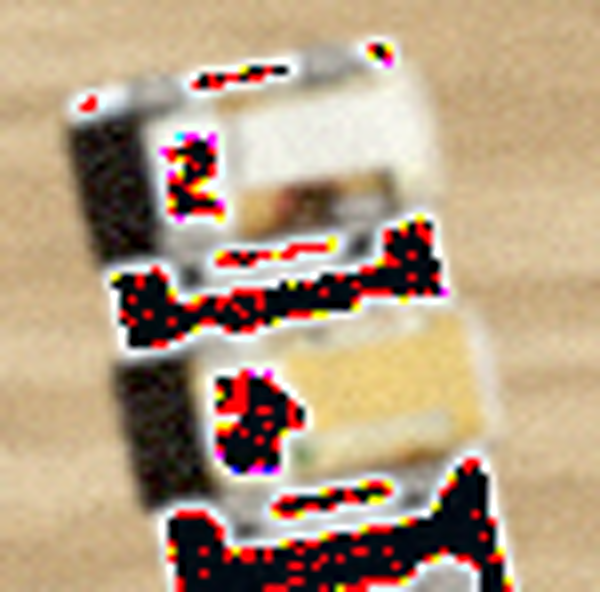

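```bash
python3 -m crank '[[[-4,0,0],[0,0,0],3],[[-1,4.5,-3.2],[-10,0,0],0],[[0,5,-2.4],[-10,0,0],0],[[0,5.3,-1.5],[-10,0,0],0],[[0,5.5,-0.5],[-10,0,0],0]]' && python3 -m crank '[[[0,5.5,0.4],[-10,0,0],0],[[0,5.3,1.4],[-10,0,0],0],[[0,5,2.3],[-10,0,0],0],[[0,4.5,3.1],[-7.4,0,0],0],[[0,4,3.6],[0,0,0],0]]'; python3 -c "
from h import *
go(603.6,4.8,120,9.9)"
```

```text
t: 1.12
ee_pos: [357.0, -388.5, 272.9]
orientation: [0.372, 1.538, -0.372]
ft_force: [0.4, -0.1, -0.6]
width: 41.3
t: 1.75
ee_pos: [502.3, -156.5, 273.0]
orientation: [-0.137, 1.566, 0.137]
ft_force: [-0.3, -0.2, -1.4]
width: 0.3
t 1.75 pos [ 502.3 -156.5  273. ] yaw 10.0 w 0.3 F [-0.3 -0.2 -1.4] q [-0.32  0.22  1.8  -0.    1.12 -0.5 ]
shift with current axes cm [15.3  14.14 12.77] with final axes [15.3  14.15 12.76] turn deg [0.1 0.  0. ]
```

```bash
python3 -m crank '[[[1,4.6,4.2],[0,0,0],0],[[3,4.7,4.2],[0,0,0],0],[[4,4.7,4.2],[0,0,0],0],[[5,0.2,0.1],[0,0,0],0],[[2,0,0],[0,0,0],0]]'; python3 -c "
from h import *
go(603.6,4.8,90,9.9)"
```

```text
t: 2.38
ee_pos: [591.4, -10.1, 129.4]
orientation: [-0.137, 1.571, 0.138]
ft_force: [0.1, -0.5, -0.4]
width: 0.7
t 2.38 pos [591.4 -10.1 129.4] yaw 10.0 w 0.7 F [ 0.1 -0.5 -0.4] q [-0.04  0.5   1.76 -0.    0.88 -0.21]
shift with current axes cm [3.94 1.25 1.47] with final axes [3.94 1.26 1.45] turn deg [ 0.1 -0.2 -0. ]
```

```bash
python3 -m crank '[[[0,0,0],[0,0,0],0],[[0,0,0],[0,0,0],0]]'; python3 -c "
from h import *
go(603.6,4.8,90,9.9)"
```

```text
t: 2.62
ee_pos: [593.7, -11.4, 133.5]
orientation: [-0.136, 1.565, 0.135]
ft_force: [-0.3, 0.0, -0.1]
width: 0.4
t 2.62 pos [593.7 -11.4 133.5] yaw 9.9 w 0.4 F [-0.3  0.  -0.1] q [-0.04  0.49  1.76  0.    0.89 -0.21]
shift with current axes cm [4.35 1.43 1.25] with final axes [4.35 1.43 1.26] turn deg [-0.   0.1  0. ]
```

```bash
python3 -m crank '[[[1,1.4,1.2],[0,0,0],0],[[3,0,0],[0,0,0],0],[[0,0,0],[0,0,0],0]]'; python3 -c "
from h import *
go(603.6,4.8,84,9.9)
I=cams();cv2.imwrite('pics/f1.png',cv2.resize(I['scene']['pixels'][160:300,230:400,::-1],None,fx=4,fy=4))"
```

```text
t: 3.0
ee_pos: [601.5, 5.4, 91.1]
orientation: [-0.136, 1.569, 0.136]
ft_force: [0.2, 0.7, -0.6]
width: 0.5
t 3.00 pos [601.5   5.4  91.1] yaw 9.9 w 0.5 F [ 0.2  0.7 -0.6] q [-0.01  0.56  1.76  0.    0.82 -0.18]
shift with current axes cm [ 0.71 -0.1   0.2 ] with final axes [ 0.71 -0.1   0.2 ] turn deg [ 0.  -0.2 -0. ]
```

View pics/f1.png

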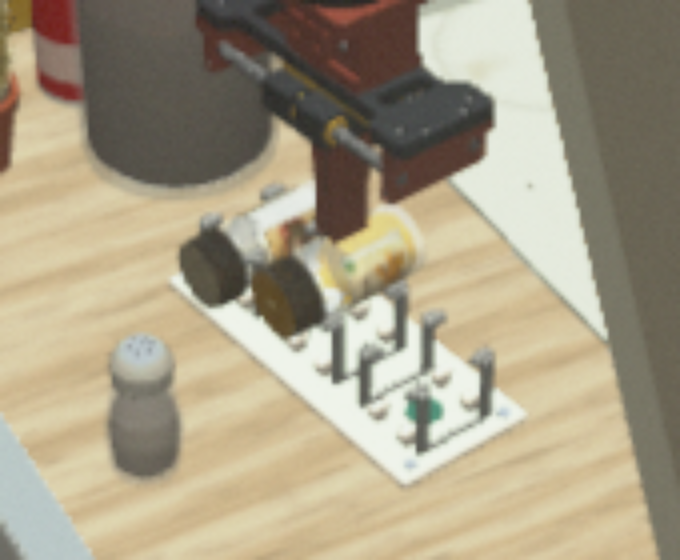

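```bash
for i in 1; do python3 -m crank '[[[0.7,0,0],[0,0,0],0],[[0.5,0,0],[0,0,0],0],[[0,0,0],[0,0,0],0]]'; python3 -m crank '[[[0.4,0,0],[0,0,0],0],[[0.4,0,0],[0,0,0],0],[[0,0,0],[0,0,0],0]]'; done
```

```text
t: 3.48
ee_pos: [602.8, 4.4, 80.7]
orientation: [-0.136, 1.565, 0.135]
ft_force: [0.4, -1.1, 2.8]
width: 0.0
t: 3.85
ee_pos: [602.1, 4.7, 72.3]
orientation: [-0.136, 1.567, 0.136]
ft_force: [-0.1, -0.2, 0.2]
width: 0.7
```

```bash
python3 -c "
from h import *
go(603.6,4.8,58,9.9)
I=cams();cv2.imwrite('pics/f2.png',cv2.resize(I['scene']['pixels'][160:300,230:400,::-1],None,fx=4,fy=4))"
```

```text
t 3.85 pos [602.1   4.7  72.3] yaw 9.9 w 0.7 F [-0.1 -0.2  0.2] q [-0.01  0.59  1.76  0.    0.79 -0.18]
shift with current axes cm [ 1.43 -0.02  0.15] with final axes [ 1.43 -0.02  0.15] turn deg [ 0. -0. -0.]
```

View pics/f2.png

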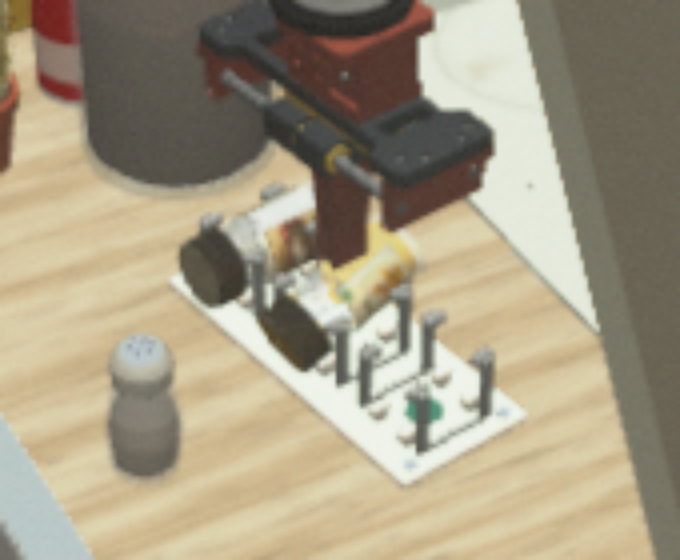

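```bash
python3 -m crank '[[[-1.5,0,0],[0,0,0],0],[[0,-1.8,0.1],[0,0,0],0],[[0.9,0,0],[0,0,0],0],[[0.4,0,0],[0,0,0],0],[[0,0,0],[0,0,0],0]]';python3 -c "
from h import *
go(603.6,4.8,58,9.9)
I=cams();cv2.imwrite('pics/f3.png',cv2.resize(I['scene']['pixels'][160:300,230:400,::-1],None,fx=4,fy=4))"
```

```text
t: 4.58
ee_pos: [605.7, -13.0, 73.5]
orientation: [-0.135, 1.568, 0.136]
ft_force: [-1.3, -0.3, 0.5]
width: 0.4
t 4.58 pos [605.7 -13.   73.5] yaw 9.9 w 0.4 F [-1.3 -0.3  0.5] q [-0.04  0.59  1.75  0.    0.79 -0.21]
shift with current axes cm [1.55 1.79 0.1 ] with final axes [1.55 1.79 0.1 ] turn deg [-0.  -0.1 -0. ]
```

View pics/f3.png

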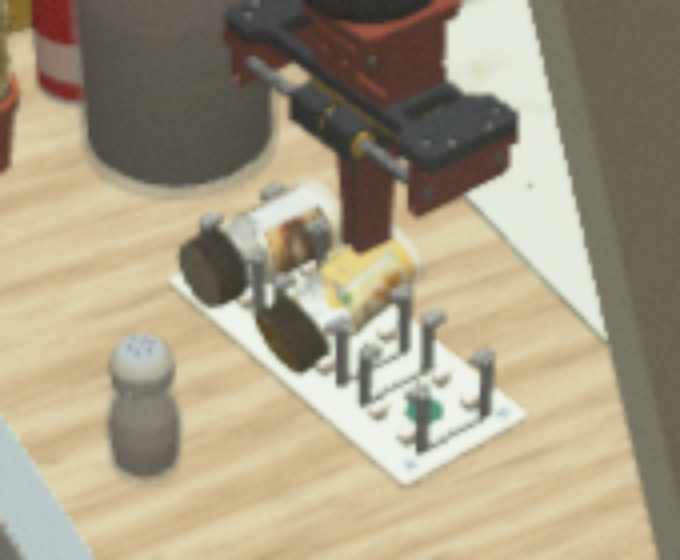

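```bash
python3 -m crank '[[[0.5,0,0],[0,0,0],0],[[0,0,0],[0,0,0],0]]';python3 -m crank '[[[0.4,0,0],[0,0,0],0],[[0,0,0],[0,0,0],0]]';python3 -m crank '[[[0.4,0,0],[0,0,0],0],[[0,0,0],[0,0,0],0]]'
python3 -c "
from h import *
go(603.6,4.8,58,9.9)
I=cams();cv2.imwrite('pics/f4.png',cv2.resize(I['scene']['pixels'][160:300,230:400,::-1],None,fx=4,fy=4))"
```

```text
t: 4.92
ee_pos: [606.0, -12.8, 68.9]
orientation: [-0.136, 1.567, 0.136]
ft_force: [-0.6, -0.5, 0.2]
width: 0.5
t: 5.18
ee_pos: [605.9, -12.8, 64.9]
orientation: [-0.136, 1.567, 0.136]
ft_force: [0.4, 0.1, -0.4]
width: 0.7
t: 5.42
ee_pos: [606.0, -12.9, 61.0]
orientation: [-0.136, 1.567, 0.136]
ft_force: [0.9, 0.3, 0.7]
width: 0.6
t 5.42 pos [606.  -12.9  61. ] yaw 9.9 w 0.6 F [0.9 0.3 0.7] q [-0.04  0.61  1.76  0.    0.77 -0.21]
shift with current axes cm [0.3  1.79 0.06] with final axes [0.3  1.79 0.06] turn deg [ 0. -0. -0.]
```

View pics/f4.png

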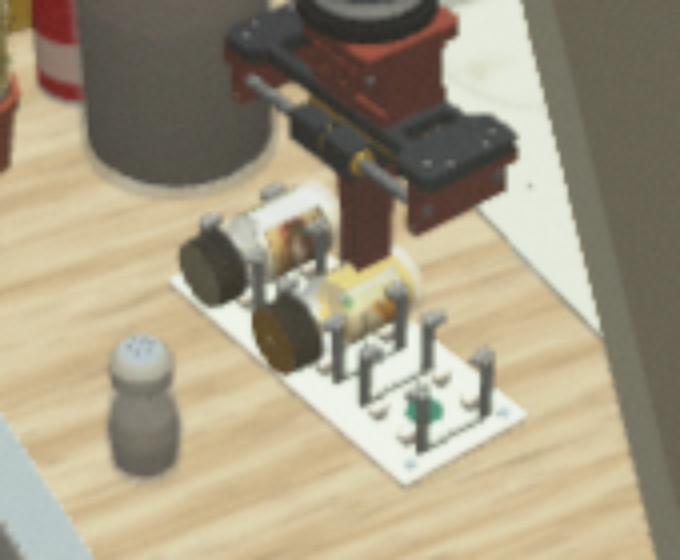

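```bash
python3 -m crank '[[[0.4,0,0],[0,0,0],0],[[0,0,0],[0,0,0],0]]';python3 -m crank '[[[0.3,0,0],[0,0,0],0],[[0,0,0],[0,0,0],0]]';python3 -m crank '[[[0.2,0,0],[0,0,0],0],[[0,0,0],[0,0,0],0]]'
```

```text
t: 5.78
ee_pos: [606.1, -12.9, 57.1]
orientation: [-0.136, 1.567, 0.136]
ft_force: [0.2, -0.4, -0.2]
width: 0.5
t: 6.02
ee_pos: [606.8, -13.1, 55.3]
orientation: [-0.136, 1.566, 0.136]
ft_force: [-1.9, 0.1, 8.0]
width: 0.5
t: 6.28
ee_pos: [607.1, -13.2, 54.9]
orientation: [-0.136, 1.565, 0.135]
ft_force: [-6.4, -0.4, 21.4]
width: 0.5
```

```bash
python3 -m crank '[[[-1.2,0,0],[0,0,0],0],[[0,3.2,-0.2],[0,0,0],0],[[0.7,0,0],[0,0,0],0],[[0.3,0,0],[0,0,0],0],[[0,0,0],[0,0,0],0]]';python3 -m crank '[[[0.3,0,0],[0,0,0],0],[[0,0,0],[0,0,0],0]]';python3 -m crank '[[[0.2,0,0],[0,0,0],0],[[0,0,0],[0,0,0],0]]'
```

```text
t: 6.9
ee_pos: [599.1, 18.4, 54.9]
orientation: [-0.134, 1.567, 0.136]
ft_force: [-2.9, 4.3, 9.5]
width: 0.4
t: 7.15
ee_pos: [599.7, 18.7, 54.2]
orientation: [-0.134, 1.566, 0.136]
ft_force: [-9.2, 6.7, 29.0]
width: 0.4
t: 7.4
ee_pos: [599.9, 18.8, 54.0]
orientation: [-0.134, 1.565, 0.136]
ft_force: [-13.6, 7.9, 45.5]
width: 0.3
```

```bash
python3 -m crank '[[[-5,0,0],[0,0,0],1],[[-5,0,0],[10,0,0],2],[[0,3.4,-2],[10,0,0],4],[[0,3,-2.5],[10,0,0],4],[[0,2.5,-3],[10,0,0],4]]' && python3 -m crank '[[[0,1.9,-3.4],[10,0,0],4],[[0,1.3,-3.7],[10,0,0],4],[[0,0.6,-3.8],[10,0,0],4],[[0,0,-3.9],[10,0,0],4],[[0,-0.7,-3.8],[10,0,0],4]]'; python3 -c "
from h import *
go(400.5,256,120,-92.4)
I=cams();cv2.imwrite('pics/f5.png',cv2.resize(I['scene']['pixels'][160:300,230:400,::-1],None,fx=4,fy=4))
cv2.imwrite('pics/f6.png',cv2.resize(I['top']['pixels'][120:350,140:400,::-1],None,fx=2.6,fy=2.6))"
```

```text
t: 8.02
ee_pos: [539.7, 120.0, 149.3]
orientation: [0.417, 1.53, -0.417]
ft_force: [0.7, -0.7, 0.6]
width: 39.5
t: 8.65
ee_pos: [441.3, 287.8, 149.1]
orientation: [1.085, 1.283, -1.086]
ft_force: [0.6, 0.0, -0.4]
width: 39.9
t 8.65 pos [441.3 287.8 149.1] yaw -80.5 w 39.9 F [ 0.6  0.  -0.4] q [ 0.56  0.38  1.9  -0.    0.86  1.96]
shift with current axes cm [ 2.91 -4.55  2.46] with final axes [ 2.91 -3.94  3.35] turn deg [11.9  0.   0. ]
```

View pics/f5.png

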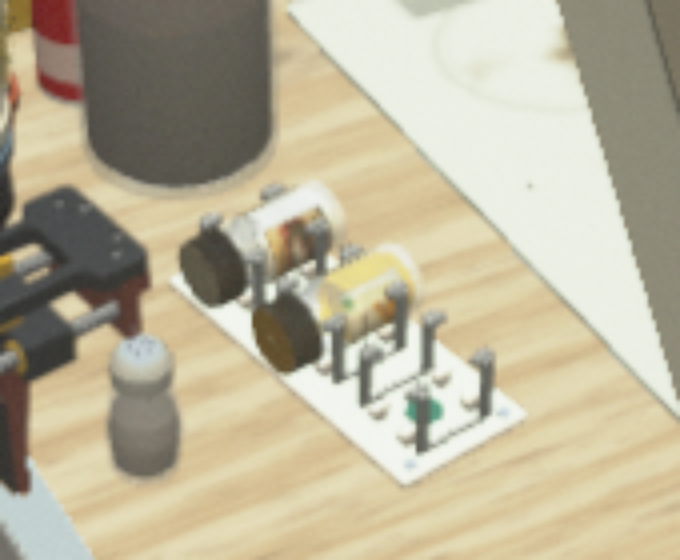

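View pics/f6.png

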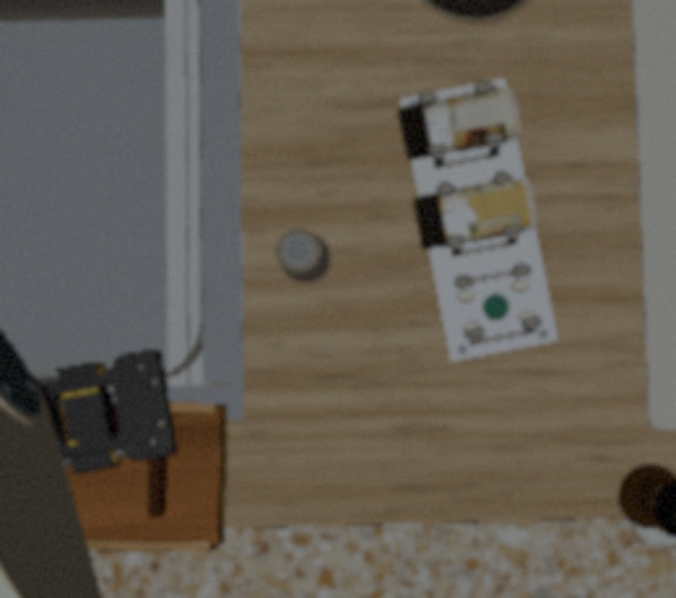

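```bash
python3 -m crank '[[[0,0,0],[6,0,0],4],[[0,-2,1.6],[6,0,0],4],[[0,-2,1.7],[0,0,0],4],[[2,0,0],[0,0,0],4],[[0,0,0],[0,0,0],4]]'; python3 -c "
from h import *
go(400.5,256,61.5,-92.4)"
```

```text
t: 9.38
ee_pos: [401.8, 252.3, 128.5]
orientation: [1.233, 1.192, -1.238]
ft_force: [0.7, -0.2, -0.2]
width: 39.9
t 9.38 pos [401.8 252.3 128.5] yaw -92.0 w 39.9 F [ 0.7 -0.2 -0.2] q [ 0.54  0.35  2.02 -0.    0.77  2.14]
shift with current axes cm [ 6.7  -0.13 -0.37] with final axes [ 6.7  -0.15 -0.36] turn deg [0.4 0.1 0.1]
```

```bash
python3 -m crank '[[[3.5,-0.1,-0.4],[0,0,0],4],[[2.8,0,0],[0,0,0],4],[[0.3,0,0],[0,0,0],4],[[0,0,0],[0,0,0],2.5],[[0,0,0],[0,0,0],0.5]]';python3 -m crank '[[[0,0,0],[0,0,0],0.5],[[0,0,0],[0,0,0],0.5]]'; python3 -c "
from h import *
go(400.5,256,61.5,-92.4)
I=cams();cv2.imwrite('pics/f7.png',cv2.resize(I['scene']['pixels'][240:380,180:350,::-1],None,fx=4,fy=4))"
```

```text
t: 10.0
ee_pos: [402.1, 258.2, 64.5]
orientation: [1.238, 1.191, -1.234]
ft_force: [0.1, -0.2, 0.4]
width: 23.6
t: 10.25
ee_pos: [401.6, 258.0, 64.2]
orientation: [1.237, 1.191, -1.235]
ft_force: [0.9, -0.9, 6.2]
width: 10.2
t 10.25 pos [401.6 258.   64.2] yaw -92.1 w 10.2 F [ 0.9 -0.9  6.2] q [ 0.55  0.47  2.05 -0.    0.62  2.15]
shift with current axes cm [ 0.27 -0.11  0.21] with final axes [ 0.27 -0.1   0.21] turn deg [ 0.3 -0.  -0.1]
```

View pics/f7.png

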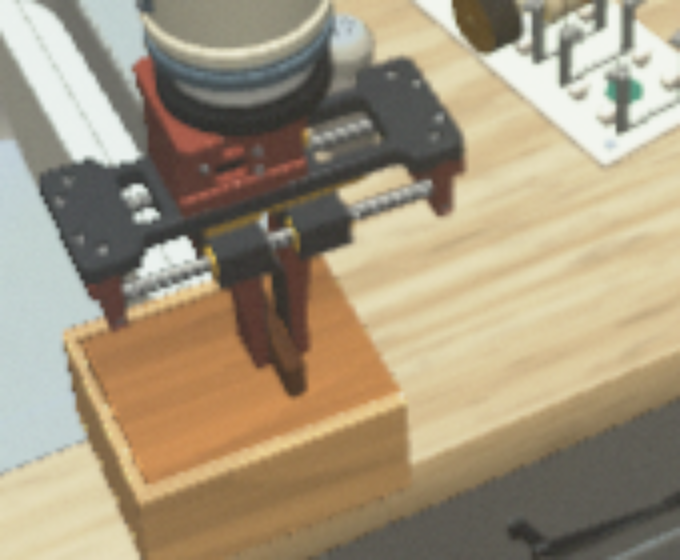

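```bash
python3 -m crank '[[[0,0,1.5],[0,0,0],0.5],[[0,0,2.5],[0,0,0],0.5],[[0,0,2.5],[0,0,0],0.5],[[0,0,2.5],[0,0,0],0.5]]'; python3 -m crank '[[[0,0,2],[0,0,0],0.5],[[0,0,1],[0,0,0],0.5],[[0,0,0.3],[0,0,0],0.5],[[0,0,0],[0,0,0],0.5]]'; python3 -c "
from h import *
go(396,136,64,-92.4)"
```

```text
t: 10.85
ee_pos: [398.1, 167.6, 64.2]
orientation: [1.237, 1.192, -1.235]
ft_force: [-1.0, 2.5, 6.9]
width: 9.9
t: 11.35
ee_pos: [397.1, 137.8, 64.2]
orientation: [1.243, 1.193, -1.235]
ft_force: [-5.9, 28.6, 5.4]
width: 9.5
t 11.35 pos [397.1 137.8  64.2] yaw -92.3 w 9.5 F [-5.9 28.6  5.4] q [0.3  0.42 2.17 0.01 0.55 1.91]
shift with current axes cm [ 0.01 -0.1   0.19] with final axes [ 0.02 -0.1   0.19] turn deg [ 0.1 -0.3 -0.1]
```

```bash
python3 -m crank '[[[0,0,-0.1],[0,0,0],4],[[0,0,0],[0,0,0],5],[[-4,0,0],[0,0,0],5],[[-5,1,0],[0,0,0],6],[[-2,5,0],[0,0,0],7]]'; python3 -c "
from h import *
go(396,280,64,-92.4)
I=cams();cv2.imwrite('pics/g1.png',cv2.resize(I['scene']['pixels'][270:390,180:340,::-1],None,fx=5,fy=5))
cv2.imwrite('pics/g2.png',cv2.resize(I['top']['pixels'][250:350,140:300,::-1]*2,None,fx=5,fy=5))"
```

```text
t: 11.98
ee_pos: [456.2, 133.5, 176.0]
orientation: [1.236, 1.191, -1.234]
ft_force: [0.8, 0.1, -0.5]
width: 56.7
t 11.97 pos [456.2 133.5 176. ] yaw -92.0 w 56.7 F [ 0.8  0.1 -0.5] q [ 0.26  0.27  1.99 -0.    0.88  1.87]
shift with current axes cm [ 11.2   -6.55 -14.43] with final axes [ 11.2   -6.62 -14.39] turn deg [ 0.4 -0.  -0.1]
```

View pics/g1.png

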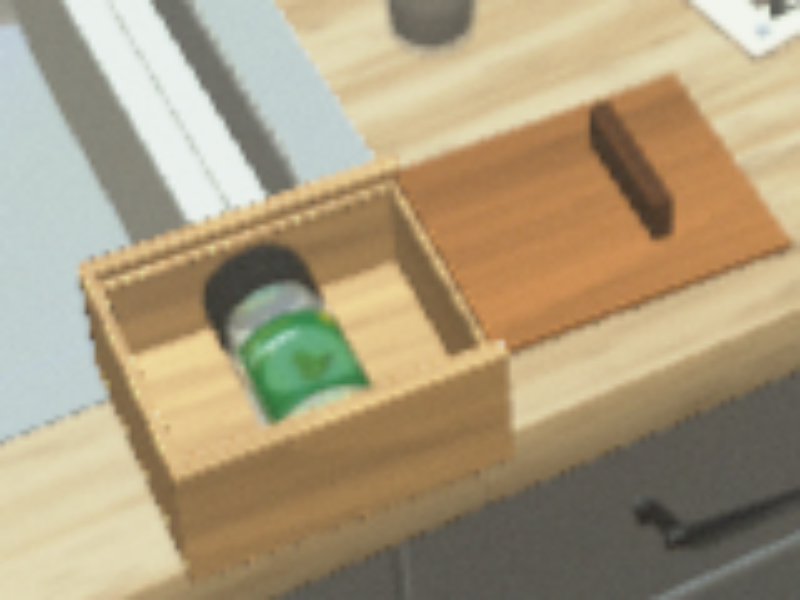

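View pics/g2.png

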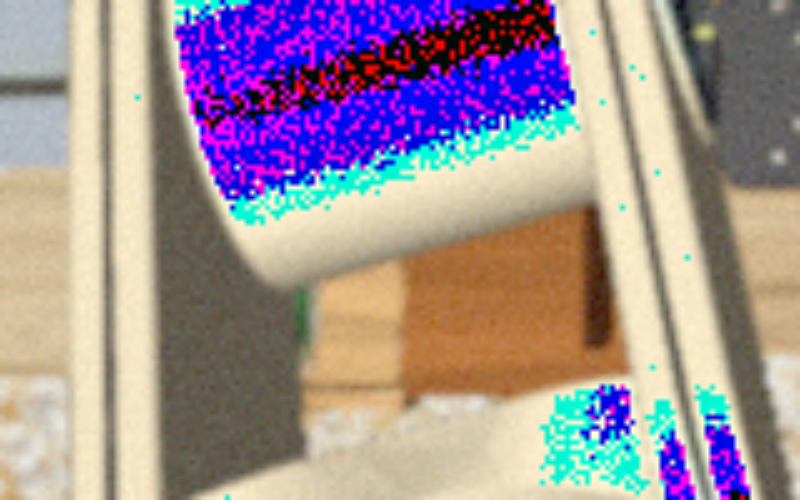

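```bash
python3 -m crank '[[[0,1,5],[0,0,0],7],[[0,1,5],[0,0,0],7],[[0,1,5],[0,0,0],7],[[0,0,5],[0,0,0],7]]'; python3 -c "
from h import *
I=cams()
cv2.imwrite('pics/g3.png',cv2.resize(np.minimum(I['top']['pixels'][260:345,140:300,::-1].astype(int)*2,255).astype(np.uint8),None,fx=5,fy=5))
import pickle;pickle.dump(I,open('I.pkl','wb'))"
```

```text
t: 12.58
ee_pos: [478.8, -69.0, 172.8]
orientation: [1.236, 1.192, -1.237]
ft_force: [-0.2, 1.1, 0.8]
width: 69.6
```

View pics/g3.png

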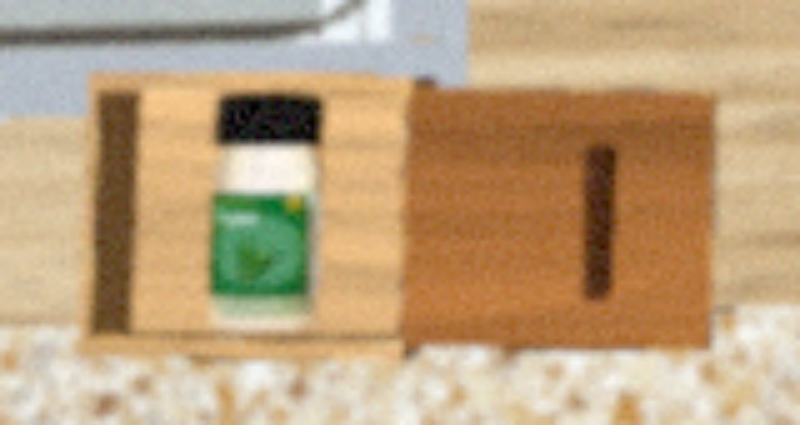

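```bash
python3 -c "
from h import *
import pickle;I=pickle.load(open('I.pkl','rb'));T=I['top'];S=I['scene']
for p in((193.9,279),(193.8,283.6),(192.4,309),(192.4,326.4)): print(p,[onz(T,p,z).round(1)[:2] for z in(27,48)])
c,s,m=blob(T['pixels'],lambda h,s,v:(h>35)&(h<90)&(s>90),(170,280,215,330));print(c,s,onz(T,c,27+15))
c2,s,m=blob(S['pixels'],lambda h,s,v:(h>35)&(h<90)&(s>90),(210,310,280,370));print(c2,s,onz(S,c2,27+15),tri([T,S],[c,c2]))
print('camT',ray(T,(0,0))[0],ray(S,(0,0))[0])
d=np.array([.999,-.042,0])
print([ (k,proj(S,np.array([396,276,27])+d*k).round(1)) for k in(-48,0,27,48)])
go(396,276,150,-92.4)"
```

```text
(193.9, 279) [array([448.8, 278.3]), array([448.5, 273.1])]
(193.8, 283.6) [array([439.3, 278.6]), array([439.2, 273.4])]
(192.4, 309) [array([387. , 281.6]), array([388.1, 276.3])]
(192.4, 326.4) [array([351.5, 281.7]), array([353.3, 276.4])]
[191.3641791  309.32835821] [ 12  19  20  20 335] [387.19029842 279.95738423  42.        ]
[239.6179402 341.8538206] [ 18  22  26  22 301] [393.30398232 282.3711517   42.        ] [388.61713014 281.29264436  45.71806325]
camT [ 437.57504211   30.18038282 1031.89107228] [-317.850188    505.39573216  913.47461498]
[(-48, array([252.1, 362.9])), (0, array([242.8, 344.8])), (27, array([237.8, 335. ])), (48, array([234.1, 327.6]))]
t 12.68 pos [478.2 -70.9 172.8] yaw -92.4 w 69.9 F [-0.   0.7 -0. ] q [-0.17  0.29  1.98 -0.    0.88  1.44]
shift with current axes cm [  2.26  -9.64 -34.32] with final axes [  2.28  -9.67 -34.32] turn deg [0.  0.  0.1]
```

```bash
python3 -m crank '[[[0,-1.5,-5.5],[0,0,0],7],[[0,-1.5,-5.5],[0,0,0],7],[[0,-1.5,-5.5],[0,0,0],7],[[0,-1.5,-5.5],[0,0,0],7],[[0,-1,-5.5],[0,0,0],7]]';  python3 -m crank '[[[0,-1,-5.5],[0,0,0],7],[[1,-0.5,-2],[0,0,0],7],[[0,0,0],[0,0,0],7]]'; python3 -c "
from h import *
go(400,280.5,75,-92.6)"
```

```text
t: 13.3
ee_pos: [417.4, 211.9, 172.9]
orientation: [1.235, 1.192, -1.237]
ft_force: [1.2, 0.2, 0.3]
width: 70.2
t: 13.68
ee_pos: [405.3, 286.5, 162.3]
orientation: [1.232, 1.194, -1.236]
ft_force: [0.2, -0.4, 0.4]
width: 70.0
t 13.68 pos [405.3 286.5 162.3] yaw -91.9 w 70.0 F [ 0.2 -0.4  0.4] q [0.59 0.32 1.96 0.   0.87 2.2 ]
shift with current axes cm [ 8.73 -0.49  0.6 ] with final axes [ 8.73 -0.5   0.62] turn deg [0.7 0.1 0.1]
```

```bash
python3 -m crank '[[[1,-0.5,0.6],[0.6,0,0],7],[[3.5,0,0],[0,0,0],7],[[4,0,0],[0,0,0],7],[[0,0,0],[0,0,0],7]]'; python3 -c "
from h import *
go(400,280.5,9.5,-92.6)
I=cams();cv2.imwrite('pics/h1.png',cv2.resize(I['scene']['pixels'][260:380,180:340,::-1],None,fx=5,fy=5))"
```

```text
t: 14.18
ee_pos: [399.7, 277.0, 76.2]
orientation: [1.24, 1.187, -1.251]
ft_force: [0.3, 0.1, -0.4]
width: 69.7
t 14.18 pos [399.7 277.   76.2] yaw -92.8 w 69.7 F [ 0.3  0.1 -0.4] q [ 0.58  0.46  2.02 -0.    0.67  2.2 ]
shift with current axes cm [ 6.67  0.05 -0.37] with final axes [ 6.67  0.01 -0.35] turn deg [-0.2  0.2  0.3]
```

View pics/h1.png

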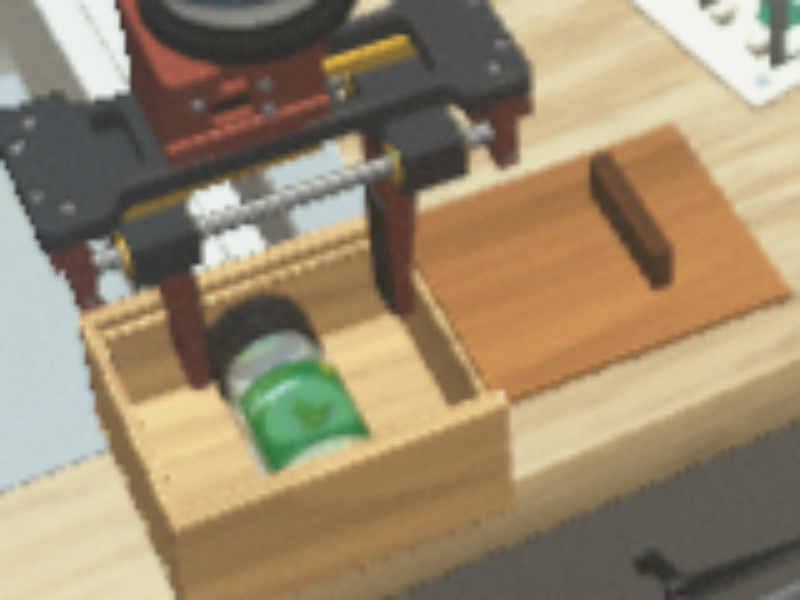

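```bash
python3 -m crank '[[[1,0,-0.3],[0,0,0],7],[[2.5,0,0],[0,0,0],7],[[2.5,0,0],[0,0,0],7],[[0.6,0,0],[0,0,0],7],[[0,0,0],[0,0,0],7]]'; python3 -c "
from h import *
go(400,280.5,9.5,-92.6)"
```

```text
t: 14.9
ee_pos: [402.3, 283.0, 12.8]
orientation: [1.244, 1.187, -1.243]
ft_force: [1.4, -0.1, -0.3]
width: 69.9
t 14.90 pos [402.3 283.   12.8] yaw -92.7 w 69.9 F [ 1.4 -0.1 -0.3] q [0.59 0.59 2.02 0.   0.53 2.21]
shift with current axes cm [ 0.33 -0.22  0.26] with final axes [ 0.33 -0.22  0.26] turn deg [-0.1 -0.  -0. ]
```

```bash
python3 -m crank '[[[0.3,-0.2,0.2],[0,0,0],7],[[0,0,0],[0,0,0],5.5],[[0,0,0],[0,0,0],3],[[0,0,0],[0,0,0],3],[[0,0,0],[0,0,0],3]]'; python3 -m crank '[[[0,0,0],[0,0,0],3]]'; python3 -c "
from h import *
go(400,280.5,9.5,-92.6)"
```

```text
t: 15.52
ee_pos: [400.0, 280.8, 9.7]
orientation: [1.244, 1.186, -1.244]
ft_force: [-0.2, -3.5, 4.8]
width: 41.9
t: 15.65
ee_pos: [400.1, 280.8, 9.6]
orientation: [1.244, 1.186, -1.244]
ft_force: [0.3, -2.2, 5.7]
width: 41.7
t 15.65 pos [400.1 280.8   9.6] yaw -92.7 w 41.7 F [ 0.3 -2.2  5.7] q [ 0.59  0.59  2.03 -0.    0.52  2.21]
shift with current axes cm [ 0.01 -0.    0.03] with final axes [ 0.01 -0.    0.03] turn deg [-0.1  0.  -0. ]
```

Gripped. Lift straight up, then look.

```bash
python3 -m crank '[[[-2,0,0],[0,0,0],3],[[-4,0,0],[0,0,0],3],[[-5,0,0],[0,0,0],3],[[-3,0,0],[0,0,0],3],[[0,0,0],[0,0,0],3]]'; python3 -c "
from h import *
go(529.7,-8.2,130,9.9)
I=cams();cv2.imwrite('pics/h2.png',cv2.resize(I['scene']['pixels'][220:380,160:360,::-1],None,fx=4,fy=3.75))"
```

```text
t: 16.27
ee_pos: [401.2, 281.9, 151.3]
orientation: [1.248, 1.186, -1.24]
ft_force: [-0.3, 0.4, -1.7]
width: 41.1
t 16.27 pos [401.2 281.9 151.3] yaw -92.7 w 41.1 F [-0.3  0.4 -1.7] q [0.59 0.33 1.98 0.   0.83 2.21]
shift with current axes cm [ 2.1  14.19 28.38] with final axes [  2.13 -30.79   7.67] turn deg [-1.026e+02  1.000e-01 -3.000e-01]
```

View pics/h2.png

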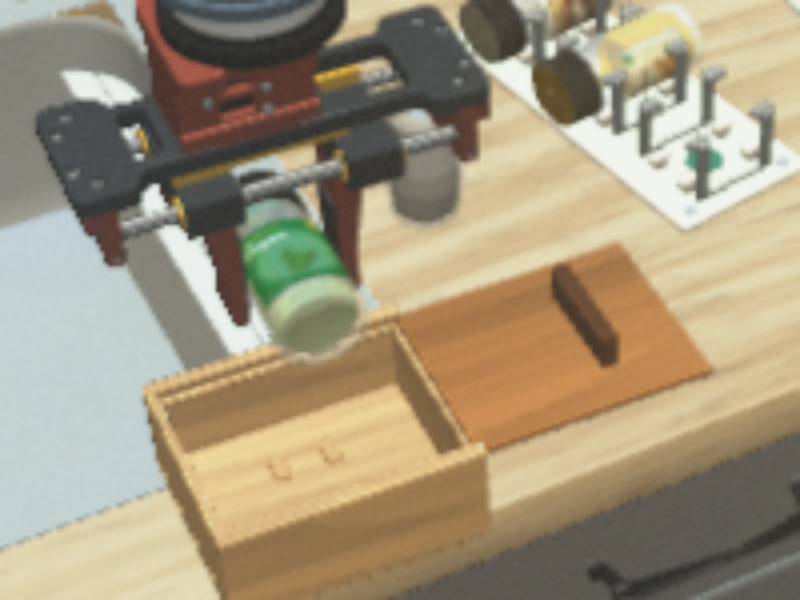

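```bash
python3 -m crank '[[[0,1.3,2.6],[-9.3,0,0],3],[[0,0.9,2.8],[-9.3,0,0],3],[[0,0.4,2.9],[-9.3,0,0],3],[[0,0,3],[-9.3,0,0],3],[[0,-0.6,2.9],[-9.3,0,0],3]]' && python3 -m crank '[[[0,-1,2.8],[-9.3,0,0],3],[[0,-1.5,2.6],[-9.3,0,0],3],[[0,-1.9,2.3],[-9.3,0,0],3],[[0,-2.2,2],[-9.3,0,0],3],[[0,-2,1.3],[-9.3,0,0],3]]' && python3 -m crank '[[[0,0,0],[-9.3,0,0],3],[[0,0,0],[0,0,0],3]]'; python3 -c "
from h import *
go(529.7,-8.2,90,9.9)"
```

```text
t: 17.0
ee_pos: [459.1, 145.1, 147.4]
orientation: [0.624, 1.481, -0.628]
ft_force: [0.1, 0.1, -1.1]
width: 41.4
t: 17.62
ee_pos: [516.4, 14.1, 147.2]
orientation: [-0.008, 1.574, 0.008]
ft_force: [0.2, 0.7, -1.0]
width: 41.4
t: 17.88
ee_pos: [516.1, 14.9, 147.5]
orientation: [-0.13, 1.57, 0.13]
ft_force: [-0.4, -0.0, -1.8]
width: 41.3
t 17.88 pos [516.1  14.9 147.5] yaw 9.5 w 41.3 F [-0.4 -0.  -1.8] q [ 0.01  0.37  1.92  0.    0.85 -0.16]
shift with current axes cm [ 5.74 -2.5   0.98] with final axes [ 5.75 -2.51  0.94] turn deg [-0.4 -0.2 -0. ]
```

```bash
python3 -m crank '[[[0,-1.2,0.5],[-0.4,0,0],3],[[0,-1.3,0.4],[0,0,0],3],[[3.5,0,0],[0,0,0],3],[[3.4,0,0],[0,0,0],3],[[0,0,0],[0,0,0],3]]'; python3 -c "
from h import *
go(529.7,-8.2,80,9.9)
I=cams();cv2.imwrite('pics/h3.png',cv2.resize(I['scene']['pixels'][180:300,260:400,::-1],None,fx=5,fy=5))
cv2.imwrite('pics/h4.png',cv2.resize(np.minimum(I['top']['pixels'][140:270,260:380,::-1].astype(int)*2,255).astype(np.uint8),None,fx=4.6,fy=4.6))"
```

```text
t: 18.5
ee_pos: [528.9, -8.5, 78.5]
orientation: [-0.136, 1.571, 0.137]
ft_force: [0.0, 0.3, -1.4]
width: 41.7
t 18.50 pos [528.9  -8.5  78.5] yaw 9.9 w 41.7 F [ 0.   0.3 -1.4] q [-0.04  0.5   1.93 -0.    0.72 -0.21]
shift with current axes cm [-0.16  0.01  0.09] with final axes [-0.15  0.01  0.09] turn deg [ 0.  -0.3 -0.1]
```

View pics/h3.png

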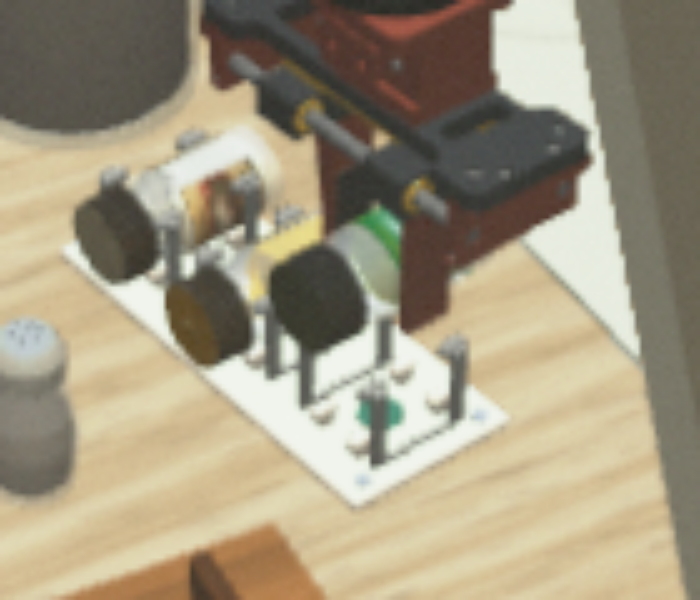

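View pics/h4.png

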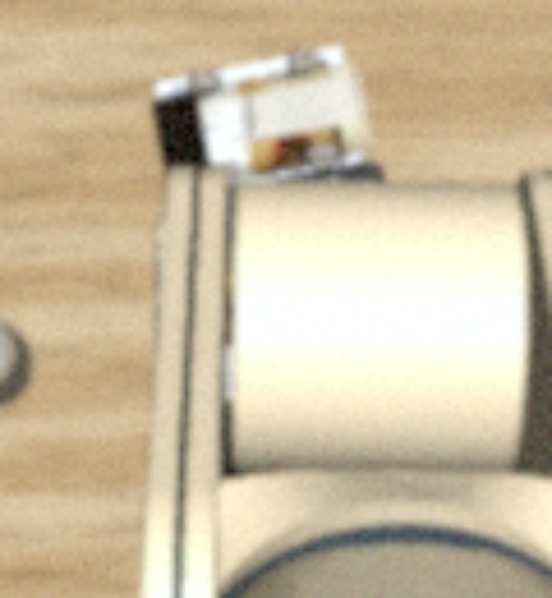

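```bash
python3 -c "
from h import *
I=cams();S=I['scene']
c=np.array([528.9,-8.5,96]);d=np.array([-.172,.985,0])
for k in(48,27):print(k,[((proj(S,c+d*(k+e))-[260,180])*5).round(1) for e in(-5,0,5)])
m=cv2.inRange(S['pixels'][225:255,310:336],(0,0,0),(75,70,65));n,l,s,cc=cv2.connectedComponentsWithStats(m);k=1+np.argmax(s[1:,4]);print((cc[k]+[50,45])*5,s[k])
"
```

```text
48 [array([310.3, 302. ]), array([301.2, 306.8]), array([292. , 311.5])]
27 [array([348.5, 282.2]), array([339.4, 286.9]), array([330.4, 291.6])]
[312.07581227 290.39711191] [  3   3  19  21 277]
```

```bash
python3 -c "
from h import *
I=cams();S=I['scene'];d=np.array([-.172,.985,0])
for nm,c,roi in(('bay2',[677.5,17.7,34],(272,210,292,240)),('bay1',[603.6,4.8,34],(291,228,312,256)),('held',[528.9,-8.5,96],(310,225,336,255))):
    u0,v0,u1,v1=roi;m=cv2.inRange(S['pixels'][v0:v1,u0:u1],(0,0,0),(100,80,70));n,l,s,cc=cv2.connectedComponentsWithStats(m);k=1+np.argmax(s[1:,4])
    p=proj(S,np.array(c)+d*37.5);q=proj(S,np.array(c)+d*38.5)-p;e=cc[k]+[u0,v0]-p
    print(nm,cc[k]+[u0,v0],s[k],p,e,'along mm',e@q/(q@q))
"
```

```text
bay2 [285.03731343 225.8358209 ] [  6   7  14  19 134] [283.22901752 227.09237377] [ 1.80829591 -1.25655287] along mm -5.6750342228188195
bay1 [301.46976744 243.0372093 ] [  2   6  17  19 215] [302.70707282 243.36911804] [-1.23730537 -0.33190874] along mm 2.4217648338868436
held [322.24647887 237.64788732] [  3   3  19  21 284] [324.07667815 239.35920527] [-1.83019928 -1.71131795] along mm 2.0356313684224996
```

```bash
python3 -m crank '[[[2.5,0,0.1],[0,0,0],3],[[0.5,0,0],[0,0,0],3],[[0,0,0],[0,0,0],3]]';for i in 1 ; do python3 -m crank '[[[0.4,0,0],[0,0,0],3],[[0.4,0,0],[0,0,0],3]]'; python3 -m crank '[[[0.4,0,0],[0,0,0],3],[[0.4,0,0],[0,0,0],3]]'; done; python3 -c "
from h import *
go(529.7,-8.2,16.6,9.9)
I=cams();cv2.imwrite('pics/i3.png',cv2.resize(I['scene']['pixels'][180:300,260:400,::-1],None,fx=5,fy=5))"
```

```text
t: 19.18
ee_pos: [531.5, -7.8, 50.8]
orientation: [-0.137, 1.566, 0.137]
ft_force: [-0.3, 0.6, -0.6]
width: 41.6
t: 19.42
ee_pos: [530.8, -7.9, 42.9]
orientation: [-0.137, 1.568, 0.137]
ft_force: [-6.4, -1.2, 7.3]
width: 41.2
t: 19.68
ee_pos: [531.0, -7.6, 34.7]
orientation: [-0.137, 1.567, 0.137]
ft_force: [-6.3, 3.0, 9.6]
width: 41.7
t 19.68 pos [531.   -7.6  34.7] yaw 10.0 w 41.7 F [-6.3  3.   9.6] q [-0.04  0.58  1.93  0.    0.63 -0.21]
shift with current axes cm [ 1.81 -0.03 -0.14] with final axes [ 1.81 -0.03 -0.14] turn deg [ 0.1 -0.  -0. ]
```

View pics/i3.png

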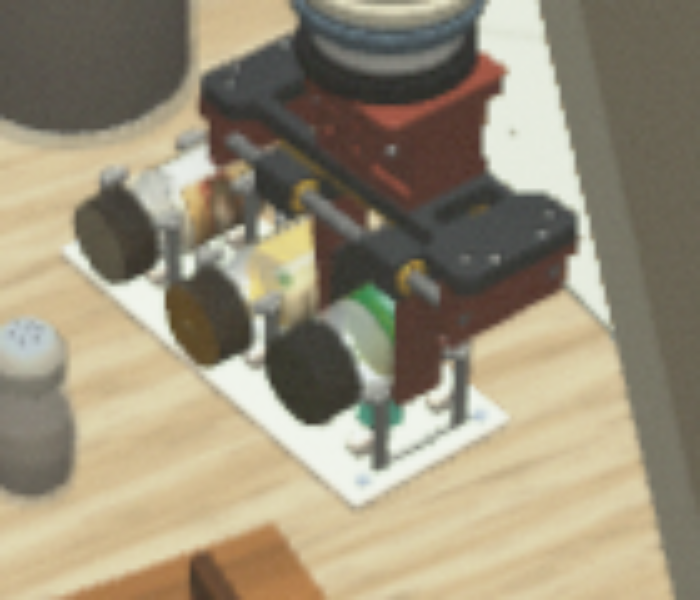

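```bash
python3 -m crank '[[[0.4,0,-0.1],[0,0,0],3],[[0.4,0,0],[0,0,0],3]]'; python3 -m crank '[[[0.4,0,0],[0,0,0],3],[[0.3,0,0],[0,0,0],3],[[0,0,0],[0,0,0],3]]'; python3 -m crank '[[[0.2,0,0],[0,0,0],3],[[0,0,0],[0,0,0],3]]'; python3 -c "
from h import *
go(529.7,-8.2,16.6,9.9)
I=cams();cv2.imwrite('pics/i4.png',cv2.resize(I['scene']['pixels'][180:300,260:400,::-1],None,fx=5,fy=5))"
```

```text
t: 20.02
ee_pos: [530.4, -8.1, 26.5]
orientation: [-0.137, 1.566, 0.137]
ft_force: [-3.9, -1.4, 1.1]
width: 41.7
t: 20.4
ee_pos: [529.6, -7.9, 18.5]
orientation: [-0.137, 1.568, 0.137]
ft_force: [-1.6, 0.3, -8.0]
width: 41.8
t: 20.65
ee_pos: [530.0, -8.0, 17.2]
orientation: [-0.137, 1.567, 0.137]
ft_force: [-4.6, -0.1, -3.8]
width: 41.5
t 20.65 pos [530.   -8.   17.2] yaw 10.0 w 41.5 F [-4.6 -0.1 -3.8] q [-0.04  0.61  1.94 -0.    0.59 -0.21]
shift with current axes cm [ 0.06 -0.01 -0.03] with final axes [ 0.06 -0.01 -0.03] turn deg [ 0.1 -0.1 -0. ]
```

View pics/i4.png

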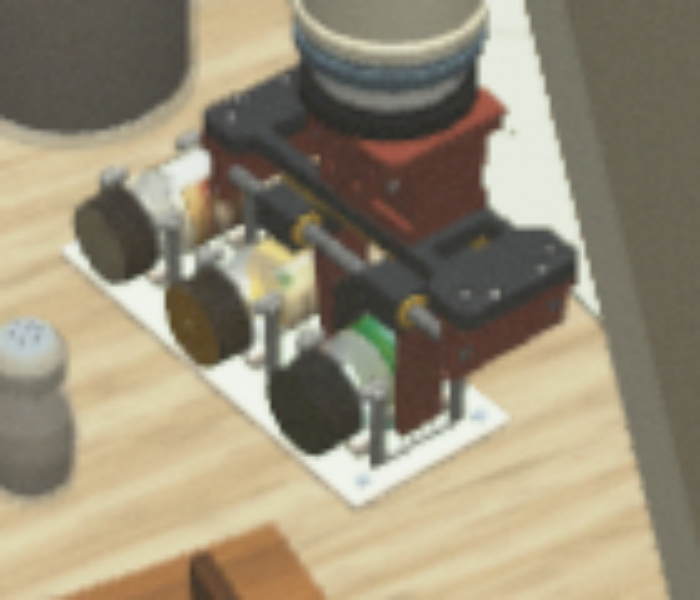

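```bash
python3 -m crank '[[[0.2,0,0],[0,0,0],3],[[0,0,0],[0,0,0],3]]'; python3 -m crank '[[[0,0,0],[0,0,0],5],[[0,0,0],[0,0,0],5.6],[[0,0,0],[0,0,0],5.6]]'; python3 -m crank '[[[-3,0,0],[0,0,0],5.6],[[-4,0,0],[0,0,0],5.6],[[-1,0,0],[0,0,0],2],[[0,0,0],[0,0,0],0],[[0,0,0],[0,0,0],0]]'; python3 -c "
from h import *
go(529.7,-8.2,60,9.9)
I=cams();cv2.imwrite('pics/i5.png',cv2.resize(I['scene']['pixels'][180:300,260:400,::-1],None,fx=5,fy=5))"
```

```text
t: 21.0
ee_pos: [530.2, -8.0, 16.5]
orientation: [-0.137, 1.567, 0.137]
ft_force: [-8.8, -0.4, 11.8]
width: 41.5
t: 21.38
ee_pos: [531.5, -8.0, 15.7]
orientation: [-0.137, 1.565, 0.137]
ft_force: [-0.2, 0.2, 0.5]
width: 56.4
t: 22.0
ee_pos: [529.7, -8.0, 94.3]
orientation: [-0.137, 1.568, 0.137]
ft_force: [-0.3, -0.6, -0.1]
width: 29.7
t 22.00 pos [529.7  -8.   94.3] yaw 10.0 w 29.7 F [-0.3 -0.6 -0.1] q [-0.04  0.48  1.92 -0.    0.75 -0.21]
shift with current axes cm [ 3.43 -0.02  0.  ] with final axes [ 3.43 -0.02 -0.  ] turn deg [ 0.1 -0.1 -0. ]
```

View pics/i5.png

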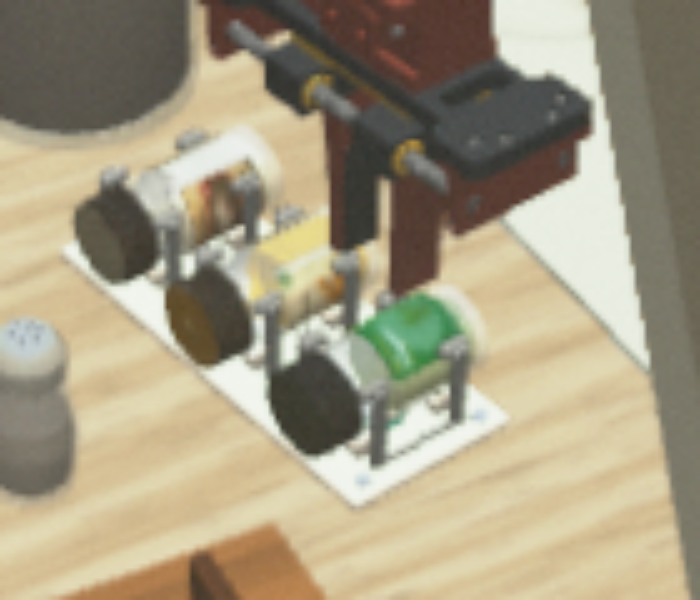

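```bash
python3 -m crank '[[[0,-1.6,0],[0,0,0],0],[[2,0,0],[0,0,0],0],[[1.6,0,0],[0,0,0],0],[[0,0,0],[0,0,0],0]]'; python3 -m crank '[[[0.3,0,0],[0,0,0],0],[[0,0,0],[0,0,0],0]]'; python3 -m crank '[[[0.2,0,0],[0,0,0],0],[[0,0,0],[0,0,0],0]]'
```

```text
t: 22.6
ee_pos: [532.1, -24.1, 57.9]
orientation: [-0.137, 1.57, 0.137]
ft_force: [0.6, -0.3, 0.1]
width: 0.8
t: 22.85
ee_pos: [533.4, -23.7, 56.7]
orientation: [-0.137, 1.566, 0.137]
ft_force: [-0.6, -0.7, 0.2]
width: 0.6
t: 23.1
ee_pos: [533.9, -23.7, 55.1]
orientation: [-0.138, 1.565, 0.137]
ft_force: [-0.0, -1.0, 4.3]
width: 0.1
```

```bash
python3 -m crank '[[[-1,0,0],[0,0,0],0],[[0,3.2,0],[0,0,0],0],[[0.5,0,0],[0,0,0],0],[[0.3,0,0],[0,0,0],0],[[0,0,0],[0,0,0],0]]'; python3 -m crank '[[[0.2,0,0],[0,0,0],0],[[0,0,0],[0,0,0],0]]'
```

```text
t: 23.72
ee_pos: [527.6, 7.3, 56.2]
orientation: [-0.137, 1.567, 0.137]
ft_force: [-0.4, 0.6, 0.2]
width: 0.6
t: 23.98
ee_pos: [528.1, 7.4, 54.7]
orientation: [-0.137, 1.566, 0.137]
ft_force: [-0.4, 1.0, 4.5]
width: 0.3
```

```bash
python3 -m crank '[[[-5,0,0],[0,0,0],3],[[-6,0,0],[0,0,0],5],[[-6,0,0],[0,0,0],7],[[-2,-6,0],[0,0,0],7],[[0,-6,0],[0,0,0],7]]';python3 -m crank '[[[0,-6,0],[0,0,0],7],[[0,-6,0],[0,0,0],7],[[0,0,0],[0,0,0],7],[[0,0,0],[0,0,0],7]]'; python3 -c "
from h import *
go(529.7,-8.2,60,9.9)
I=cams();cv2.imwrite('pics/j1.png',I['scene']['pixels'][:,:,::-1])
cv2.imwrite('pics/j2.png',np.minimum(I['top']['pixels'][:,:,::-1].astype(int)*2,255).astype(np.uint8))
S=I['scene'];cv2.imwrite('pics/j3.png',cv2.resize(S['pixels'][180:300,240:400,::-1],None,fx=5,fy=5))"
```

```text
t: 24.6
ee_pos: [549.9, -111.1, 247.0]
orientation: [-0.14, 1.561, 0.137]
ft_force: [1.4, -0.2, -0.1]
width: 47.0
t: 25.1
ee_pos: [568.6, -227.7, 243.6]
orientation: [-0.136, 1.568, 0.137]
ft_force: [0.0, 0.2, 0.9]
width: 70.0
t 25.10 pos [ 568.6 -227.7  243.6] yaw 9.9 w 70.0 F [0.  0.2 0.9] q [-0.4   0.38  1.64  0.    1.12 -0.57]
shift with current axes cm [ 1.838e+01  2.228e+01 -2.000e-02] with final axes [18.36 22.3  -0.06] turn deg [ 0.  -0.1 -0.1]
```

View pics/j1.png

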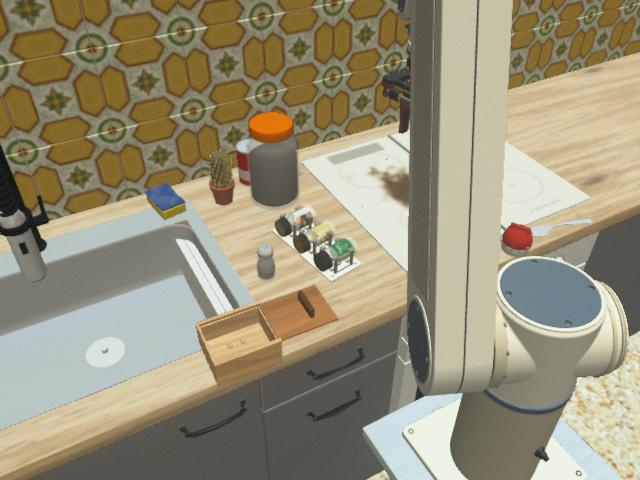

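View pics/j2.png

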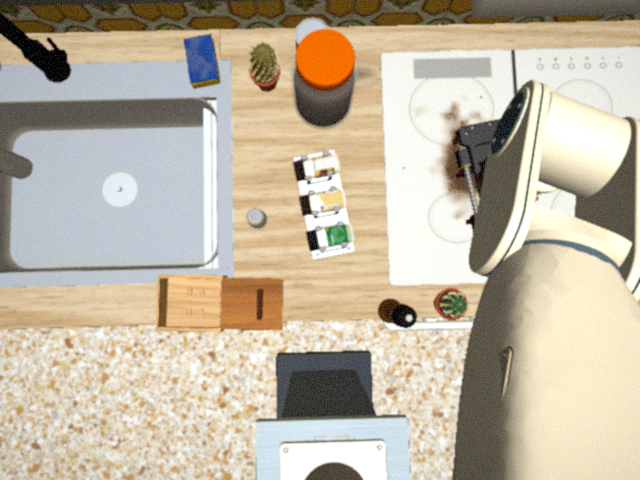

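View pics/j3.png

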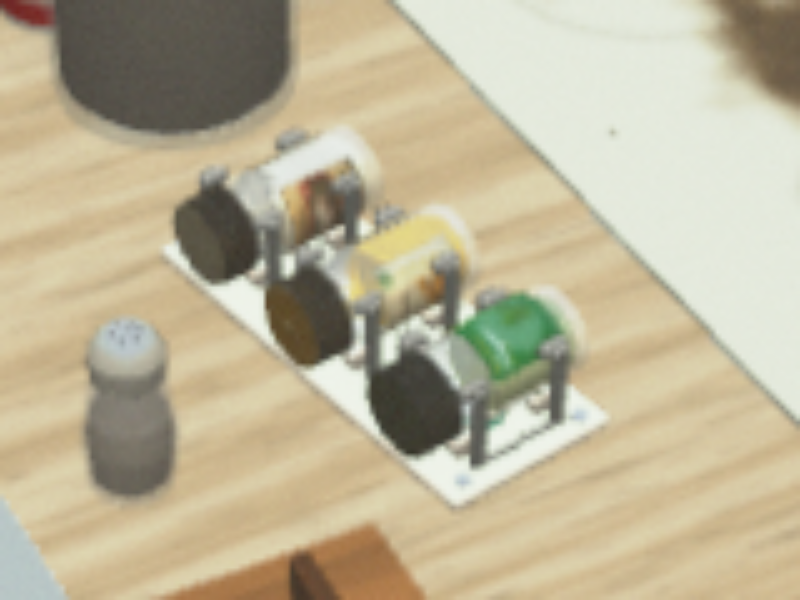

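All three jars are seated level, with caps at scene pixels (285,226), (301,243) and (323,260). The shaker (256,217), mill (403,314) and cactus (451,303) are where they started in the top view. I'm handing in.

```bash
python3 -c "
from workcell import *
print(close_job())"
```

```text
the job is handed in; nothing more can be done
None
```

All three jars are snapped fully home in the rail, one to a bay, with their caps pointing the same way. I handed the job in at about 25 s of the 64 s allowed, with the gripper open and touching nothing.

- **Loose jar:** I pressed it in first with closed fingers. The first press at mid length tilted it, with the cap end going down first. I mended that by pressing the tail end and then the cap end, to a hard stop at each. The jar top was then at 54–55 mm, where about 55 mm is fully seated.
- **Press force:** The last press on that jar reached about 47 N at the fingertips. That is below the 120 N wrist limit, and the 40 N limit applies to the arm and gripper body, not the fingertips.
- **Boxed jar:** I slid the lid about 120 mm to its stop (0.122 m is full travel), then lifted the jar out, turned it about 102° and pressed it into the green-dot bay. The wrist force reversed to a downward pull as the lips took hold. Light presses on both ends afterwards met resistance at about 55 mm.
- **Final pictures:** The jars are level and lined up, and the shaker, mill and cactus are where they started.
- **Disagreements:** The two cameras differed by about 2–3 mm on the rail and the lid ridge. A cap-position check on the already-seated jar gave an unreliable value (−5.7 mm) because the colour mask was incomplete. The same check agreed for the other two jars (+2.4 and +2.0 mm).

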